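Fill the mould drying rail in order of size

ROBOT

A 6-joint arm with a two-finger parallel gripper is mounted at the origin on a cart in front of the work surface, level with it; the furniture and walls round the work are solid. World frame = base frame: x ahead of the robot, y to its left, z up, the work surface at z = 0. Lengths are in m, angles in degrees, forces in N, time in s.
With the tool pointing down it reaches from about 0.275 to 0.85 m from the base axis. Payload 5.2 kg.
Tool frame: the origin (TCP) lies midway between the tips of the shut fingers; the grasp point (between the pads) lies 19 mm behind it; z points along the fingers, y is the line along which they close (so a half turn about z gives the same grasp; the last joint's range is limited). The gripper opens to 85 mm and grips with 20 to 120 N. Pads are 22 mm wide; open, the fingers measure 114 mm over their backs; the gripper's body (76 mm by 85 mm) begins 54 mm behind the grasp point. The pads swing forward as they close: fully open they stand 13 mm farther back than shut.
Start: joints at [-85.818, 14.817, 87.949, -0, 77.235, -11.62], TCP at [0.15, -0.529, 0.231] pointing down, gripper open.
Joint ranges: [-179.93, 179.93], [-52.35, 119.4], [10.71, 147.94], [-69.91, 249.91], [12.55, 155.21], [-178.61, 178.61]. Speed limits (degrees/s): [147.25, 147.25, 180, 180, 180, 180].

INTERFACE

Orientations are given as a 3x3 rotation matrix whose columns are the frame's x, y, z axes.
In Python, from workcell import telemetry, grab_frame, camera_model, bot gives the robot as it stands. The module is installed in compiled form; this text tells all that it offers.
- The arm moves only by the shell command python3 -m handwheel 'ROWS' [FORCE]. ROWS is JSON, a list of rows, each a list of 5 numbers: the opening, from -1 (shut) to 1 (fully open), so that 0 is half open, then the shift along the tool's x, y, z as a fraction of full scale, then the turn about the tool's z as a fraction of full scale. A call has 1 to 10 rows; each row shifts and turns the commanded pose from where the row before left it, along the tool's axes as they then stand; what a row does not reach is not made up. Full scale, the value 1, is 0.06 m for a shift and 0.1 rad for a turn. A row lasts 1/8 s, in which the tool goes at most 62.5 mm and 10.7 degrees, less where a joint would pass 70% of its speed; a pose out of reach is approached as far as the arm can. A call with a number of a shift or a turn outside -1 to 1 is refused whole. A call with a gripper value outside its range is refused whole. The fingers move at their own pace and stop on an object; FORCE is the grip in N (left out, the last holds). Time passes only in rows, so rows that do not move let the fingers close. It gives the time, the measured TCP pose, the force and the opening at its end, in the units of the state.
- telemetry.sense(): the state, without advancing time (a new reading comes with each control period).
- grab_frame(name): name is "side" or "top"; returns the picture (384x512x3 uint8, blue, green, red); there is no depth.
- camera_model(name): a dict with "K" (3x3 intrinsics, pixels), "pose" (4x4, takes a point from camera to world coordinates). Camera axes: x right, y up, looking along -z (the intrinsics and any distortion apply to the point x, -y, -z); pixel columns grow to the right and rows downward; lengths in m; the calibration is good to about 2 mm. A picture is of the moment at which its call begins. camera_model takes no time and is no camera call.
- bot.job_done(): hands the job in, once; it reports no verdict.
The state is a dict: "t": time; "joints": joint angles; "qvel": joint speeds; "joint_efforts": joint torques, N m; "position": TCP position; "ee_rot": TCP orientation; "force": force on the tool from outside, world axes, zero at the start; "moment": the same for the moment, N m; "finger_gap": opening from 0.0 (shut) to 1.0 (fully open).
Only numpy, scipy, OpenCV 4.12 (cv2) and the standard library are available. Lean on these libraries where they do the work, as an engineer would, in place of code of your own. Each camera call takes 0.05 s, during which the arm holds its last target. There are 200 camera calls.

TASK

The largest and the smallest of the six copper timbale moulds already stand upside down at the two ends of the drying rail. Set the four loose moulds, upside down as they are, over the four empty pins between them, so that the row runs evenly in order of size from the largest to the smallest and the set can be checked at a glance; each mould must sit flat on the rail, centred over its pin, and the two end moulds stay where they are.

Things in the scene. Friction and masses are not known exactly. Their poses are not given: they have to be found in the camera images.
- mould_1_center (a point): copper timbale mould, upside down: a round hollow cup, open below, closed flat base on top; the smallest of the six; rim (below) 40 mm across, tapering to 36 mm at the top, 36 mm high, wall 3 mm, 70 g give or take a third; already stands over the pin at one end of the rail (which end changes from start to start) and stays there. The point is on its axis, half-way up; z up.
- mould_2_center (a point): copper timbale mould, upside down: a round hollow cup, open below, closed flat base on top; number 2 of six counted from the smallest; rim (below) 47 mm across, tapering to 42 mm at the top, 46 mm high, wall 3 mm, 90 g give or take a third; stands loose on the bench, clear of the rail, at one of four places. The point is on its axis, half-way up; z up.
- mould_3_center (a point): copper timbale mould, upside down: a round hollow cup, open below, closed flat base on top; number 3 of six counted from the smallest; rim (below) 54 mm across, tapering to 48 mm at the top, 56 mm high, wall 3 mm, 110 g give or take a third; stands loose on the bench, clear of the rail, at one of four places. The point is on its axis, half-way up; z up.
- mould_4_center (a point): copper timbale mould, upside down: a round hollow cup, open below, closed flat base on top; number 4 of six counted from the smallest; rim (below) 61 mm across, tapering to 54 mm at the top, 66 mm high, wall 3 mm, 130 g give or take a third; stands loose on the bench, clear of the rail, at one of four places. The point is on its axis, half-way up; z up.
- mould_5_center (a point): copper timbale mould, upside down: a round hollow cup, open below, closed flat base on top; number 5 of six counted from the smallest; rim (below) 68 mm across, tapering to 60 mm at the top, 76 mm high, wall 3 mm, 150 g give or take a third; stands loose on the bench, clear of the rail, at one of four places. The point is on its axis, half-way up; z up.
- mould_6_center (a point): copper timbale mould, upside down: a round hollow cup, open below, closed flat base on top; the largest of the six; rim (below) 75 mm across, tapering to 66 mm at the top, 86 mm high, wall 3 mm, 170 g give or take a third; already stands over the pin at one end of the rail (which end changes from start to start) and stays there. The point is on its axis, half-way up; z up.
- pin_1: upright steel pin, first of the rail's four empty pins counted from its left (+y) end; 12 mm thick, tapered tip, 30 mm high, collar 22 mm. Origin at its foot, on the rail's flat top (16 mm above the bench); y along the rail, x across it, z up. Pins are 85 mm apart; an occupied end pin stands 85 mm beyond each outer one. The rail is a fixed steel strip, 94 x 520 mm, no lip.
- pin_2: upright steel pin, second of the rail's four empty pins counted from its left (+y) end; 12 mm thick, tapered tip, 30 mm high, collar 22 mm. Origin at its foot, on the rail's flat top (16 mm above the bench); y along the rail, x across it, z up. Pins are 85 mm apart; an occupied end pin stands 85 mm beyond each outer one. The rail is a fixed steel strip, 94 x 520 mm, no lip.
- pin_3: upright steel pin, third of the rail's four empty pins counted from its left (+y) end; 12 mm thick, tapered tip, 30 mm high, collar 22 mm. Origin at its foot, on the rail's flat top (16 mm above the bench); y along the rail, x across it, z up. Pins are 85 mm apart; an occupied end pin stands 85 mm beyond each outer one. The rail is a fixed steel strip, 94 x 520 mm, no lip.
- pin_4: upright steel pin, fourth of the rail's four empty pins counted from its left (+y) end; 12 mm thick, tapered tip, 30 mm high, collar 22 mm. Origin at its foot, on the rail's flat top (16 mm above the bench); y along the rail, x across it, z up. Pins are 85 mm apart; an occupied end pin stands 85 mm beyond each outer one. The rail is a fixed steel strip, 94 x 520 mm, no lip.
Mind the look-alikes: they are no part of the job. What is shaped like the part that bears mould_6_center but turquoise is not meant.

How it is judged (in metres and radians):
At the end, for the whole second after the job is handed in: From the largest mould the row falls in size to the smallest; each of the four is within 15 mm of its pin's axis and 5 mm of fully down, upright within 0.1 rad, at rest and let go; both end moulds upright and within 15 mm of where they stood (((horizontal distance between mould_6_center and pin_1 below 0.13 m and (horizontal distance between mould_5_center and pin_1 below 0.015 m and z of mould_5_center in the frame of pin_1 below 0.043 m and angle between mould_5_center's own z axis and vertical below 0.1 rad and linear speed of mould_5 below 0.02 m/s) and (horizontal distance between mould_4_center and pin_2 below 0.015 m and z of mould_4_center in the frame of pin_2 below 0.038 m and angle between mould_4_center's own z axis and vertical below 0.1 rad and linear speed of mould_4 below 0.02 m/s) and (horizontal distance between mould_3_center and pin_3 below 0.015 m and z of mould_3_center in the frame of pin_3 below 0.033 m and angle between mould_3_center's own z axis and vertical below 0.1 rad and linear speed of mould_3 below 0.02 m/s) and (horizontal distance between mould_2_center and pin_4 below 0.015 m and z of mould_2_center in the frame of pin_4 below 0.028 m and angle between mould_2_center's own z axis and vertical below 0.1 rad and linear speed of mould_2 below 0.02 m/s)) or (horizontal distance between mould_6_center and pin_4 below 0.13 m and (horizontal distance between mould_2_center and pin_1 below 0.015 m and z of mould_2_center in the frame of pin_1 below 0.028 m and angle between mould_2_center's own z axis and vertical below 0.1 rad and linear speed of mould_2 below 0.02 m/s) and (horizontal distance between mould_3_center and pin_2 below 0.015 m and z of mould_3_center in the frame of pin_2 below 0.033 m and angle between mould_3_center's own z axis and vertical below 0.1 rad and linear speed of mould_3 below 0.02 m/s) and (horizontal distance between mould_4_center and pin_3 below 0.015 m and z of mould_4_center in the frame of pin_3 below 0.038 m and angle between mould_4_center's own z axis and vertical below 0.1 rad and linear speed of mould_4 below 0.02 m/s) and (horizontal distance between mould_5_center and pin_4 below 0.015 m and z of mould_5_center in the frame of pin_4 below 0.043 m and angle between mould_5_center's own z axis and vertical below 0.1 rad and linear speed of mould_5 below 0.02 m/s))) and distance of each of mould_6_center, mould_1_center from where it was at the start of the episode below 0.015 m and angle between each of mould_6_center, mould_1_center's own z axis and vertical below 0.1 rad); the robot touches nothing.
It fails at once if an end mould is knocked over or lifted off its pin (distance of any of mould_6_center, mould_1_center from where it was at the start of the episode above 0.03 m or angle between any of mould_6_center, mould_1_center's own z axis and vertical above 0.5 rad).
It also fails if it takes over 93 s, if anything falls off the work surface, if the arm or the gripper's body presses on something with over 40 N, if the wrist force passes 120 N, or if a joint passes its speed limit or range.

## Working session

There is one attempt and no reset: what is moved stays moved. The work goes in short steps, Python scripts to look and compute and a shell command to move; the robot and the scene stay as the last step left them, time stands still between calls to the robot, and variables do not carry over. Pictures are saved under pics/ and viewed, on a budget of 14 in all, crops included, one or two more only if the job needs it, and the job is handed in when it is done.

```bash
mkdir -p pics
python3 - <<'E'
from workcell import telemetry, grab_frame, camera_model
import cv2, numpy as np
s=telemetry.sense()
print({k:np.round(v,3).tolist() for k,v in s.items()})
for n in ("top","side"):
    cv2.imwrite(f"pics/{n}0.png",grab_frame(n)); c=camera_model(n); print(n,{k:np.round(v,4).tolist() if not isinstance(v,str) else v for k,v in c.items()})
E
```

```text
{'t': 0.0, 'joints': [-85.817, 14.86, 88.014, -0.001, 77.234, -11.62], 'qvel': [0.002, 0.008, -0.018, 0.115, 0.136, 0.03], 'joint_efforts': [-0.001, -44.604, -29.057, -0.0, 0.012, -0.0], 'position': [0.15, -0.529, 0.23], 'ee_rot': [[0.962, 0.272, -0.0], [0.272, -0.962, 0.002], [0.0, -0.002, -1.0]], 'force': [-0.005, -0.606, -0.414], 'moment': [-0.023, -0.031, 0.001], 'finger_gap': 1.0}
top {'K': [[489.9382, 0.0, 257.6634], [0.0, 489.9382, 193.2118], [0.0, 0.0, 1.0]], 'pose': [[-0.5151, 0.8281, -0.221, 0.2007], [-0.8571, -0.4974, 0.1337, 0.256], [0.0008, 0.2583, 0.9661, 1.5561], [0.0, 0.0, 0.0, 1.0]]}
side {'K': [[368.8738, 0.0, 261.1234], [0.0, 368.8738, 195.748], [0.0, 0.0, 1.0]], 'pose': [[0.9443, 0.1306, -0.302, 0.2058], [-0.329, 0.3749, -0.8667, -0.9319], [-0.0, 0.9178, 0.397, 0.5183], [0.0, 0.0, 0.0, 1.0]]}
```

View pics/top0.png

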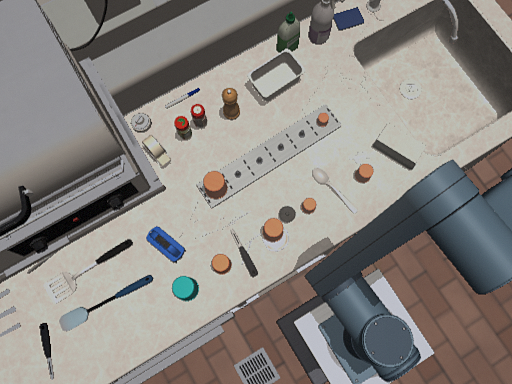

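View pics/side0.png

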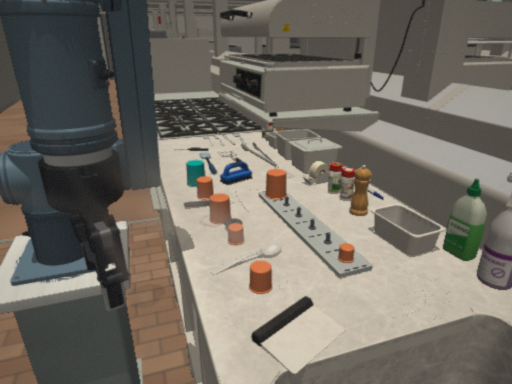

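Top view: the end moulds are at (215,182), largest, and (323,118), smallest. The loose copper moulds are at (221,263), (273,229), (309,205) and (366,171). The look-alike is the turquoise cup at (183,288), which I leave alone; the dark disc at (288,213) is not a mould. Next I take enlarged crops for measuring.

Run:
```python
import cv2
t=cv2.imread("pics/top0.png")[90:290,190:390]; s=cv2.imread("pics/side0.png")[150:310,180:380]
cv2.imwrite("pics/t1.png",cv2.resize(t,(600,600),interpolation=cv2.INTER_CUBIC))
cv2.imwrite("pics/s1.png",cv2.resize(s,(800,640),interpolation=cv2.INTER_CUBIC)[:600])
```

```text
(no output)
```

View pics/t1.png

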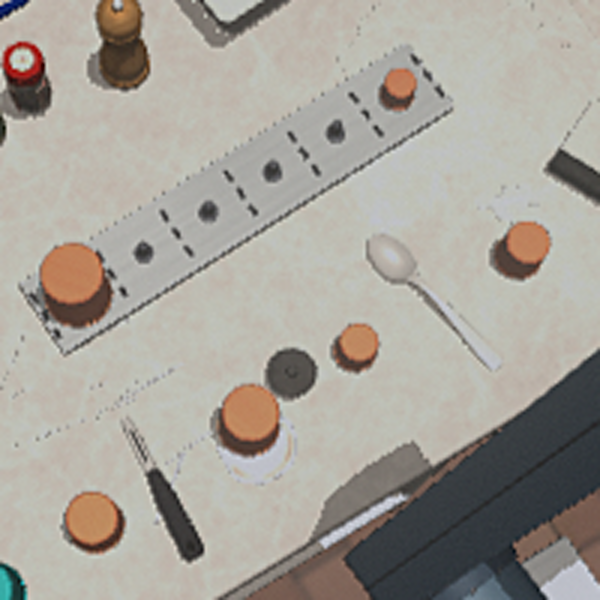

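View pics/s1.png

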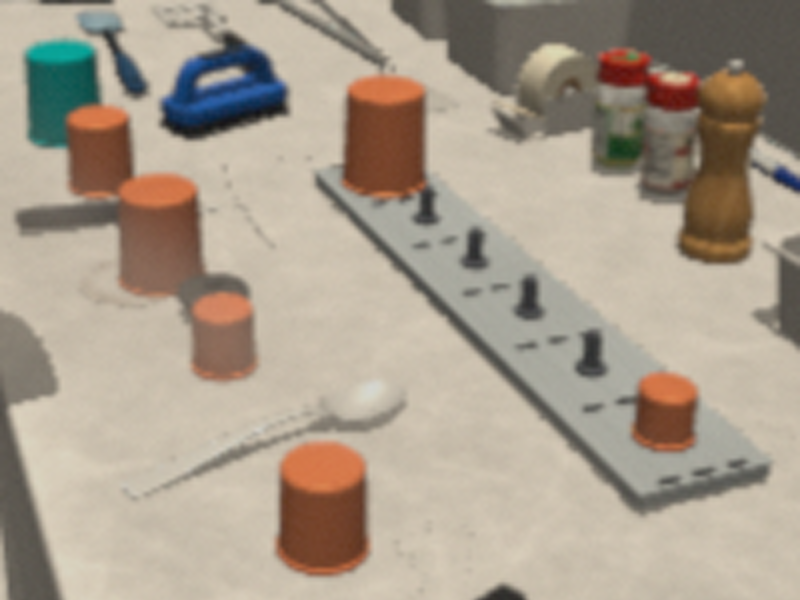

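Crop readings, in crop pixels. In both, A–D are the loose moulds and the pins run from M6 to M1.
- **Top crop, mould tops:** A (94,519), B (251,412), C (359,344), D (528,244), M6 (72,271), M1 (400,82).
- **Top crop, pins:** (143,252), (208,211), (272,171), (336,131).
- **Side crop, mould tops:** A (99,117), B (160,190), C (222,306), D (323,463), M6 (386,91), M1 (667,387).
- **Side crop, pin tips:** (427,190), (476,230), (529,279), (592,333).

```bash
cat > h.py <<'E'
import numpy as np
from workcell import camera_model, telemetry
def ray(n,u,v):
    c=camera_model(n);K=np.array(c["K"]);T=np.array(c["pose"])
    d=np.linalg.inv(K)@[u,v,1]; d=T[:3,:3]@(d*[1,-1,-1]); return T[:3,3],d/np.linalg.norm(d)
def tri(p,q):
    r=[ray("top",*p),ray("side",*q)]
    P=[np.eye(3)-np.outer(d,d) for o,d in r]
    x=np.linalg.solve(sum(P),sum(Pi@o for Pi,(o,d) in zip(P,r)))
    return x,[np.linalg.norm(Pi@(x-o)) for Pi,(o,d) in zip(P,r)]
def plane(n,u,v,z):
    o,d=ray(n,u,v); return o+d*(z-o[2])/d[2]
def pix(n,X):
    c=camera_model(n);K=np.array(c["K"]);T=np.array(c["pose"])
    p=K@((T[:3,:3].T@(np.asarray(X)-T[:3,3]))*[1,-1,-1]); return p[:2]/p[2]
E
python3 - <<'E'
from h import *
np.set_printoptions(precision=4,suppress=True)
t=dict(A=(94,519),B=(251,412),C=(359,344),D=(528,244),M6=(72,271),M1=(400,82),p1=(143,252),p2=(208,211),p3=(272,171),p4=(336,131))
s=dict(A=(99,117),B=(160,190),C=(222,306),D=(323,463),M6=(386,91),M1=(667,387),p1=(427,190),p2=(476,230),p3=(529,279),p4=(592,333))
f=dict(p1=(427,218),p2=(475,262),p3=(529,312),p4=(592,368))
tt=lambda a:(190+(a[0]+.5)/3-.5,90+(a[1]+.5)/3-.5); ss=lambda a:(180+(a[0]+.5)/4-.5,150+(a[1]+.5)/4-.5)
for k in t:
    x,e=tri(tt(t[k]),ss(s[k])); print(k,x,np.round(e[0],4), plane("side",*ss(f[k]),.016) if k in f else "", plane("top",*tt(t[k]),.03) if k in f else "")
E
```

```text
A [0.4124 0.2574 0.0664] 0.0005  
B [0.4221 0.0653 0.0758] 0.0005  
C [ 0.4303 -0.0745  0.0466] 0.0002  
D [ 0.4288 -0.2866  0.0564] 0.0001  
M6 [0.6381 0.1501 0.1007] 0.0021  
M1 [ 0.656  -0.272   0.0517] 0.0016  
p1 [0.6387 0.0687 0.0426] 0.0018 [0.643  0.0727 0.016 ] [0.6405 0.0676 0.03  ]
p2 [ 0.6428 -0.0155  0.0436] 0.0023 [ 0.6464 -0.0138  0.016 ] [ 0.6444 -0.0171  0.03  ]
p3 [ 0.6461 -0.0994  0.0422] 0.0018 [ 0.6494 -0.0998  0.016 ] [ 0.6479 -0.1016  0.03  ]
p4 [ 0.6496 -0.1844  0.0427] 0.0019 [ 0.6539 -0.1843  0.016 ] [ 0.6515 -0.1874  0.03  ]
```

Triangulated heights are 66, 76, 46 and 56 mm, so A is mould 4, B is mould 5, C is mould 2 and D is mould 3. M6 is at the +y end, so pin 1 takes mould 5, pin 2 mould 4, pin 3 mould 3 and pin 4 mould 2. I'll grip across the rail, which means turning the tool first.

```bash
python3 -m handwheel '[[1,0,0,0,-1],[1,0,0,0,-1],[1,0,0,0,-1],[1,0,0,0,-1],[1,0,0,0,-1],[1,0,0,0,-1],[1,0,0,0,-1],[1,0,0,0,-1],[1,0,0,0,-1],[1,0,0,0,-1]]' 40; python3 -m handwheel '[[1,0,0,0,-1],[1,0,0,0,-1],[1,0,0,0,-1],[1,0,0,0,-0.37],[1,0,0,0,0]]'
cat >> h.py <<'E'
G=dict(A=(.4124,.2574),B=(.4221,.0653),C=(.4303,-.0745),D=(.4288,-.2866),p1=(.641,.068),p2=(.6445,-.0165),p3=(.648,-.101),p4=(.6517,-.186))
def go(k,z,cur=None):
    s=telemetry.sense(); p=np.array(s["position"]); R=np.array(s["ee_rot"])
    g=np.array([*(G[k] if isinstance(k,str) else k),z]); u=R.T@(g-p)/.06
    print("pos",p.round(4),"yaw",np.degrees(np.arctan2(R[1,0],R[0,0])).round(1),"shift units",u.round(2),"F",np.round(s["force"],1),"gap",round(s["finger_gap"],3))
E
python3 -c "
from h import *
go('D',.2); go('D',.018)"
```

```text
t: 1.35
position: [0.1498, -0.5289, 0.2308]
ee_rot: [[0.288, 0.958, -0.0], [0.958, -0.288, 0.001], [0.001, -0.0, -1.0]]
force: [0.7, -0.5, -0.2]
finger_gap: 1.004
t: 1.98
position: [0.1498, -0.5291, 0.231]
ee_rot: [[-0.041, 0.999, -0.0], [0.999, 0.041, 0.001], [0.001, -0.0, -1.0]]
force: [0.2, 0.5, 0.9]
finger_gap: 1.001
pos [ 0.1498 -0.5291  0.231 ] yaw 92.3 shift units [3.85 4.81 0.52] F [0.2 0.5 0.9] gap 1.001
pos [ 0.1498 -0.5291  0.231 ] yaw 92.3 shift units [3.85 4.81 3.55] F [0.2 0.5 0.9] gap 1.001
```

```bash
python3 -m handwheel '[[1,0.55,0.69,0.19,0],[1,0.55,0.69,0.19,0],[1,0.55,0.69,0.19,0],[1,0.55,0.69,0.19,0],[1,0.55,0.69,0.19,0],[1,0.55,0.69,0.19,0],[1,0.55,0.67,0.19,0],[1,0,0,0,0],[1,0,0,0,0]]'; python3 -c "
from h import *
import cv2
from workcell import grab_frame
go('D',.018)
cv2.imwrite('pics/a.png',cv2.resize(grab_frame('side')[130:330,180:380],(600,600)))"
```

```text
t: 3.1
position: [0.4284, -0.2864, 0.1515]
ee_rot: [[-0.042, 0.999, -0.0], [0.999, 0.042, -0.0], [-0.0, -0.0, -1.0]]
force: [0.4, -0.4, 0.4]
finger_gap: 1.001
pos [ 0.4284 -0.2864  0.1515] yaw 92.4 shift units [-0.    0.01  2.23] F [ 0.4 -0.4  0.4] gap 1.001
```

View pics/a.png

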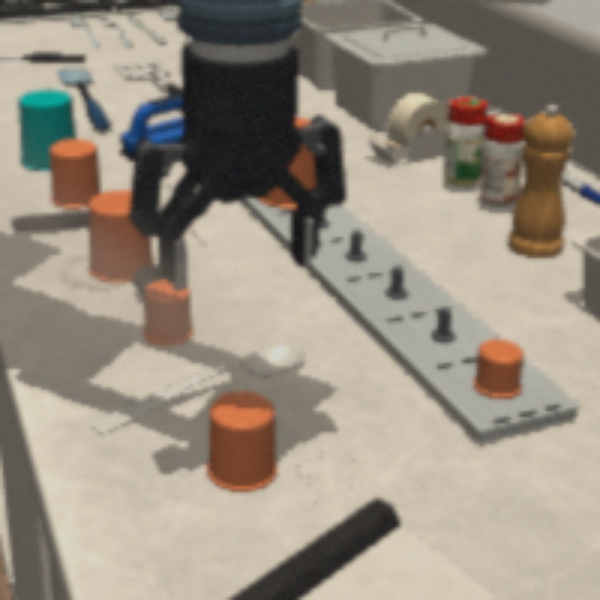

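The fingers at crop pixels (172,265) and (305,250) straddle the mould with its top at (242,405), closing across the rail. I'll go down, close and lift.

```bash
python3 -m handwheel '[[1,0,0,0.7,0],[1,0,0,0.6,0],[1,0,0,0.5,0],[1,0,0,0.4,0],[1,0,0,0,0],[-1,0,0,0,0],[-1,0,0,0,0],[-1,0,0,0,0],[-1,0,0,0,0],[-1,0,0,0,0]]' 40; python3 -m handwheel '[[-1,0,0,0,0],[-1,0,0,0,0],[-1,0,0,-0.2,0],[-1,0,0,-0.6,0],[-1,0,0,-0.7,0],[-1,0,0,0,0]]';python3 -c "
from h import *
go('p3',.11)
go('p3',.034)
import cv2
from workcell import grab_frame
cv2.imwrite('pics/b.png',cv2.resize(grab_frame('side')[130:330,180:380],(600,600)))"
```

```text
t: 4.4
position: [0.4291, -0.2874, 0.0212]
ee_rot: [[-0.042, 0.999, 0.002], [0.999, 0.042, -0.003], [-0.003, 0.002, -1.0]]
force: [-1.6, -0.2, 4.9]
finger_gap: 0.57
t: 5.15
position: [0.4305, -0.2882, 0.1139]
ee_rot: [[-0.042, 0.999, 0.006], [0.999, 0.042, -0.006], [-0.006, 0.006, -1.0]]
force: [0.4, 0.0, -0.6]
finger_gap: 0.571
pos [ 0.4305 -0.2882  0.1139] yaw 92.4 shift units [2.96 3.75 0.07] F [ 0.4  0.  -0.6] gap 0.571
pos [ 0.4305 -0.2882  0.1139] yaw 92.4 shift units [2.97 3.75 1.33] F [ 0.4  0.  -0.6] gap 0.571
```

View pics/b.png

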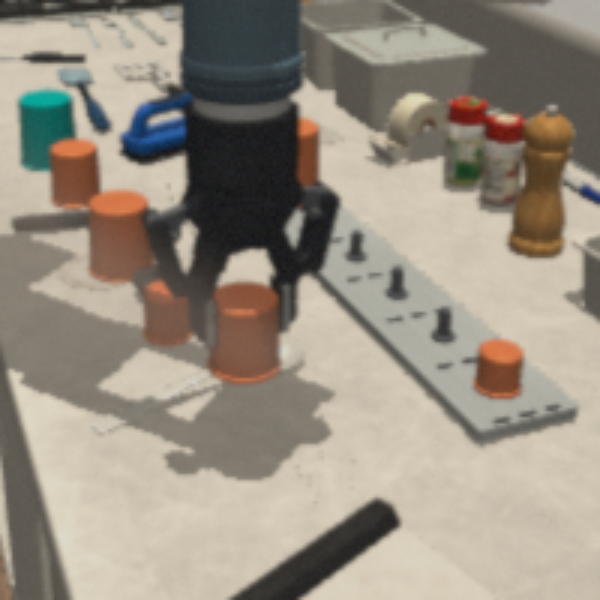

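Mould 3 is held level between the fingers at (245,335), clear of the bench. I'll move it over pin 3.

```bash
python3 -m handwheel '[[-1,0.3,0.35,0,0],[-1,0.5,0.65,0,0],[-1,0.5,0.65,0,0],[-1,0.5,0.65,0,0],[-1,0.5,0.65,0,0],[-1,0.5,0.55,0,0],[-1,0.17,0.25,0,0],[-1,0,0,0,0],[-1,0,0,0,0]]'; python3 -c "
from h import *
go('p3',.0375)
import cv2
from workcell import grab_frame
s=cv2.resize(grab_frame('side')[190:290,260:380],(480,400),interpolation=2);t=cv2.resize(grab_frame('top')[90:190,210:310],(320,400)if 0 else (400,400),interpolation=2)
cv2.imwrite('pics/c.png',cv2.resize(np.hstack([s,t]),None,fx=.9,fy=.9))"
```

```text
t: 6.32
position: [0.6445, -0.0997, 0.1089]
ee_rot: [[-0.041, 0.999, -0.002], [0.999, 0.041, -0.0], [0.0, -0.002, -1.0]]
force: [0.1, -0.3, -1.1]
finger_gap: 0.57
pos [ 0.6445 -0.0997  0.1089] yaw 92.4 shift units [-0.02  0.06  1.19] F [ 0.1 -0.3 -1.1] gap 0.57
```

View pics/c.png

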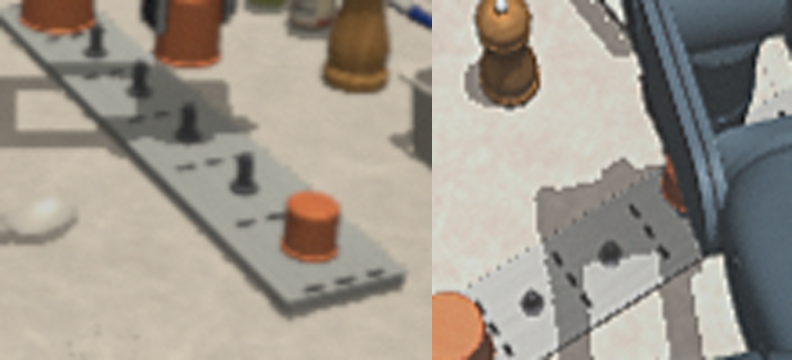

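The mould hovers above the rail, bottom at (190,60) in the left half, pin 3 at (188,120). I'll lower it and watch the force.

```bash
python3 -m handwheel '[[-1,-0.02,0.06,0.2,0],[-1,0,0,0.3,0],[-1,0,0,0.3,0],[-1,0,0,0.2,0],[-1,0,0,0.1,0],[-1,0,0,0.05,0],[-1,0,0,0,0],[-1,0,0,0,0]]'; python3 -c "
from h import *
go('p3',.0375)"
```

```text
t: 7.42
position: [0.6499, -0.1, 0.0412]
ee_rot: [[-0.042, 0.999, 0.001], [0.999, 0.042, -0.0], [-0.0, 0.001, -1.0]]
force: [0.3, 0.7, -0.8]
finger_gap: 0.57
pos [ 0.6499 -0.1     0.0412] yaw 92.4 shift units [-0.02 -0.03  0.06] F [ 0.3  0.7 -0.8] gap 0.57
```

```bash
python3 -m handwheel '[[-1,0,0,0.06,0],[-1,0,0,0,0],[-1,0,0,0,0]]'; python3 -m handwheel '[[0,0,0,0,0],[1,0,0,0,0],[1,0,0,0,0],[1,0,0,0,0],[1,0,0,0,0],[1,0,0,-0.4,0],[1,0,0,-0.8,0],[1,0,0,-0.8,0],[1,0,0,0,0]]'; python3 -c "
from h import *
go('C',.16);go('C',.012)
import cv2
from workcell import grab_frame
s=grab_frame('side'); cv2.imwrite('pics/d_full.png',s)
s=cv2.resize(s[170:310,200:380],(720,560),interpolation=2)
cv2.imwrite('pics/d.png',s)"
```

```text
t: 7.8
position: [0.6498, -0.0999, 0.0373]
ee_rot: [[-0.042, 0.999, 0.001], [0.999, 0.042, -0.0], [-0.0, 0.001, -1.0]]
force: [1.2, 0.1, 1.2]
finger_gap: 0.568
t: 8.93
position: [0.6522, -0.1007, 0.1623]
ee_rot: [[-0.042, 0.999, 0.009], [0.999, 0.042, -0.003], [-0.003, 0.009, -1.0]]
force: [0.8, 0.7, -0.3]
finger_gap: 1.004
pos [ 0.6522 -0.1007  0.1623] yaw 92.4 shift units [ 0.59 -3.68  0.  ] F [ 0.8  0.7 -0.3] gap 1.004
pos [ 0.6522 -0.1007  0.1623] yaw 92.4 shift units [ 0.6  -3.7   2.47] F [ 0.8  0.7 -0.3] gap 1.004
```

View pics/d.png

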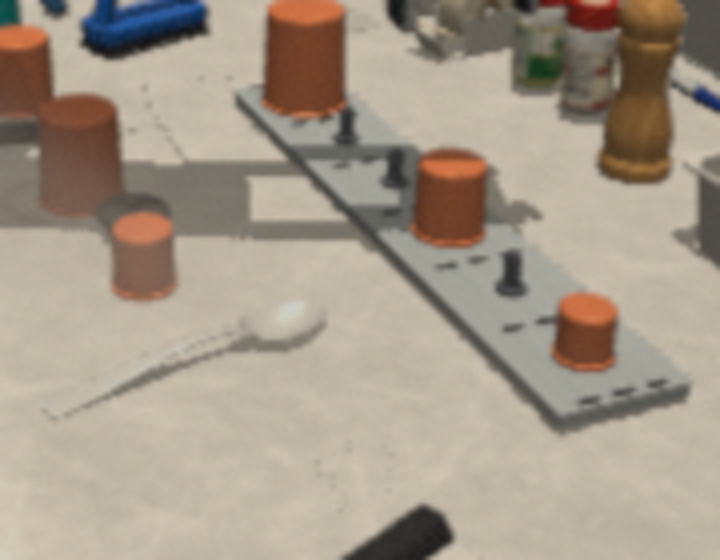

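Mould 3 stands upright on the rail, base centre about (448,235) against the expected pin foot (449,232). Next is mould 2, at (143,255).

```bash
python3 -m handwheel '[[1,0.1,-0.5,0,0],[1,0.1,-0.65,0,0],[1,0.1,-0.65,0,0],[1,0.1,-0.65,0,0],[1,0.1,-0.65,0,0],[1,0.1,-0.58,0,0],[1,0,0,0,0],[1,0,0,0,0]]'; python3 -c "
from h import *
go('C',.012)
import cv2
from workcell import grab_frame
cv2.imwrite('pics/e.png',cv2.resize(grab_frame('side')[150:290,180:360],(720,560),interpolation=2))"
```

```text
t: 9.98
position: [0.4276, -0.0733, 0.1565]
ee_rot: [[-0.042, 0.999, -0.0], [0.999, 0.042, 0.0], [0.0, -0.0, -1.0]]
force: [0.3, 0.5, 0.8]
finger_gap: 1.0
pos [ 0.4276 -0.0733  0.1565] yaw 92.4 shift units [-0.02  0.04  2.41] F [0.3 0.5 0.8] gap 1.0
```

View pics/e.png

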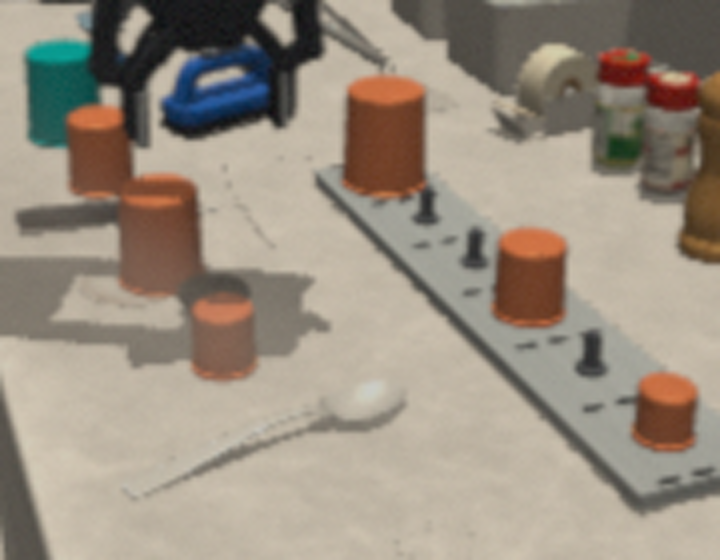

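The fingers are above mould 2, at (222,335). I'll go down, grip and lift.

```bash
python3 -m handwheel '[[1,-0.02,0.04,0.8,0],[1,0,0,0.7,0],[1,0,0,0.5,0],[1,0,0,0.35,0],[1,0,0,0,0],[-1,0,0,0,0],[-1,0,0,0,0],[-1,0,0,0,0],[-1,0,0,0,0],[-1,0,0,0,0]]' 40; python3 -m handwheel '[[-1,0,0,0,0],[-1,0,0,0,0],[-1,0,0,0,0]]'; python3 -m handwheel '[[-1,0,0,-0.2,0],[-1,0,0,-0.6,0],[-1,0,0,-0.8,0],[-1,0,0,0,0],[-1,0,0,0,0]]';python3 -c "
from h import *
go('p4',.11)"
```

```text
t: 11.28
position: [0.4307, -0.0746, 0.0171]
ee_rot: [[-0.042, 0.999, 0.002], [0.999, 0.042, -0.001], [-0.001, 0.002, -1.0]]
force: [0.0, 0.6, 5.8]
finger_gap: 0.495
t: 11.65
position: [0.4307, -0.0746, 0.0171]
ee_rot: [[-0.042, 0.999, 0.002], [0.999, 0.042, -0.001], [-0.001, 0.002, -1.0]]
force: [-0.4, 0.5, 6.5]
finger_gap: 0.493
t: 12.28
position: [0.4294, -0.0741, 0.1121]
ee_rot: [[-0.042, 0.999, 0.0], [0.999, 0.042, -0.0], [-0.0, 0.0, -1.0]]
force: [-0.2, 0.6, -1.2]
finger_gap: 0.489
pos [ 0.4294 -0.0741  0.1121] yaw 92.4 shift units [-2.02  3.62  0.04] F [-0.2  0.6 -1.2] gap 0.489
```

```bash
python3 -m handwheel '[[-1,-0.2,0.36,0,0],[-1,-0.34,0.6,0,0],[-1,-0.34,0.6,0,0],[-1,-0.34,0.6,0,0],[-1,-0.34,0.6,0,0],[-1,-0.3,0.5,0,0],[-1,-0.16,0.36,0,0],[-1,0,0,0,0],[-1,0,0,0,0]]'; python3 -c "
from h import *
go('p4',.0335)
import cv2
from workcell import grab_frame
cv2.imwrite('pics/f.png',cv2.resize(grab_frame('side')[150:290,240:420],(720,560),interpolation=2))"
```

```text
t: 13.4
position: [0.6502, -0.1854, 0.1101]
ee_rot: [[-0.042, 0.999, -0.004], [0.999, 0.042, 0.002], [0.002, -0.004, -1.0]]
force: [-0.3, -0.3, 0.2]
finger_gap: 0.489
pos [ 0.6502 -0.1854  0.1101] yaw 92.4 shift units [-0.01  0.03  1.28] F [-0.3 -0.3  0.2] gap 0.489
```

View pics/f.png

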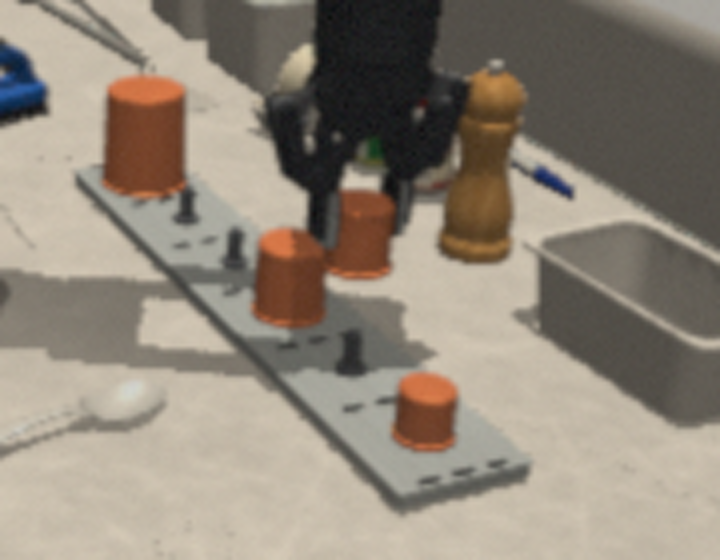

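Mould 2 is held upright between the pads, bottom at (360,270), above pin 4 at (350,360). Lowering it.

```bash
python3 -c "
from h import *
q=lambda c:(240+(c[0]+.5)/4-.5,150+(c[1]+.5)/4-.5)
print(plane('side',*q((362,205)),.139),plane('side',*q((360,268)),.093))"
python3 -m handwheel '[[-1,-0.01,0.02,0.3,0],[-1,0,0,0.4,0],[-1,0,0,0.3,0],[-1,0,0,0.15,0],[-1,0,0,0.05,0],[-1,0,0,0,0],[-1,0,0,0,0]]'; python3 -c "
from h import *
go('p4',.0335)"
```

```text
[ 0.64720384 -0.19140065  0.139     ] [ 0.65103493 -0.18881545  0.093     ]
t: 14.32
position: [0.6536, -0.1871, 0.0408]
ee_rot: [[-0.042, 0.999, 0.001], [0.999, 0.042, -0.001], [-0.001, 0.001, -1.0]]
force: [1.0, 0.4, -1.0]
finger_gap: 0.49
pos [ 0.6536 -0.1871  0.0408] yaw 92.4 shift units [ 0.02 -0.03  0.12] F [ 1.   0.4 -1. ] gap 0.49
```

```bash
python3 -m handwheel '[[-1,0.02,-0.02,0.08,0],[-1,0,0,0.05,0],[-1,0,0,0,0],[-1,0,0,0,0]]'; python3 -m handwheel '[[0,0,0,0,0],[1,0,0,0,0],[1,0,0,0,0],[1,0,0,0,0],[1,0,0,0,0],[1,0,0,-0.4,0],[1,0,0,-0.8,0],[1,0,0,-0.8,0],[1,0,0,-0.3,0],[1,0,0,0,0]]'; python3 -c "
from h import *
go('A',.18);go('A',.018)
import cv2
from workcell import grab_frame
s=cv2.resize(grab_frame('side')[150:290,240:420],(720,560),interpolation=2)
cv2.imwrite('pics/g.png',s)"
```

```text
t: 14.82
position: [0.6517, -0.1855, 0.0332]
ee_rot: [[-0.042, 0.999, 0.0], [0.999, 0.042, -0.0], [-0.0, 0.0, -1.0]]
force: [-2.8, 1.3, 6.2]
finger_gap: 0.488
t: 16.08
position: [0.6524, -0.1859, 0.1713]
ee_rot: [[-0.042, 0.999, 0.002], [0.999, 0.042, -0.001], [-0.001, 0.002, -1.0]]
force: [0.1, -0.1, -0.0]
finger_gap: 1.003
pos [ 0.6524 -0.1859  0.1713] yaw 92.4 shift units [ 7.55 -3.69 -0.16] F [ 0.1 -0.1 -0. ] gap 1.003
pos [ 0.6524 -0.1859  0.1713] yaw 92.4 shift units [ 7.55 -3.69  2.54] F [ 0.1 -0.1 -0. ] gap 1.003
```

View pics/g.png

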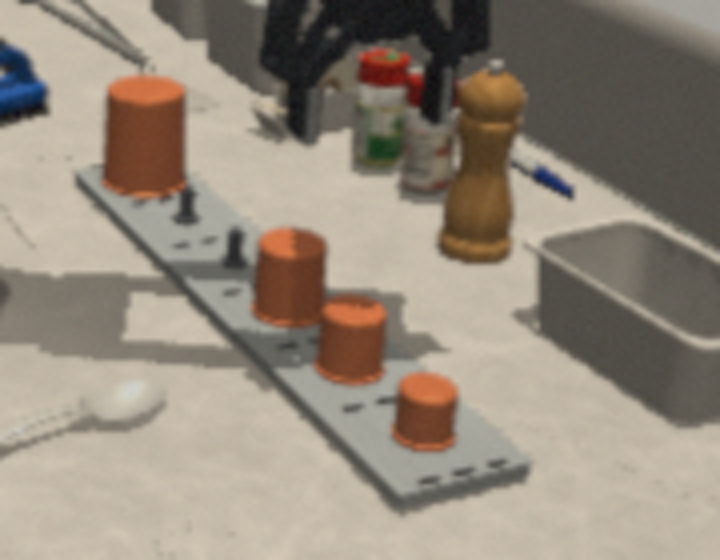

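Mould 2 is seated at (350,340), in line with its neighbours. On to mould 4 at place A.

```bash
python3 -m handwheel '[[1,0.5,-0.25,0,0],[1,0.85,-0.4,0,0],[1,0.85,-0.4,0,0],[1,0.85,-0.4,0,0],[1,0.85,-0.4,0,0],[1,0.85,-0.4,0,0],[1,0.85,-0.45,0,0],[1,0.85,-0.45,0,0],[1,0.8,-0.4,0,0],[1,0.3,-0.14,0,0]]'; python3 -m handwheel '[[1,0,0,0,0],[1,0,0,0,0]]'; python3 -c "
from h import *
go('A',.017)
import cv2
from workcell import grab_frame
s=cv2.resize(grab_frame('side')[120:240,150:310],(720,540),interpolation=2)
cv2.imwrite('pics/i.png',s)"
```

```text
t: 17.38
position: [0.4081, 0.2593, 0.1677]
ee_rot: [[-0.045, 0.999, -0.005], [0.999, 0.045, -0.001], [-0.001, -0.005, -1.0]]
force: [0.0, -0.0, 0.3]
finger_gap: 1.001
t: 17.62
position: [0.4112, 0.257, 0.1688]
ee_rot: [[-0.042, 0.999, -0.002], [0.999, 0.042, -0.001], [-0.001, -0.002, -1.0]]
force: [-0.2, -0.6, -0.3]
finger_gap: 1.002
pos [0.4112 0.257  0.1688] yaw 92.4 shift units [0.01 0.03 2.53] F [-0.2 -0.6 -0.3] gap 1.002
```

View pics/i.png

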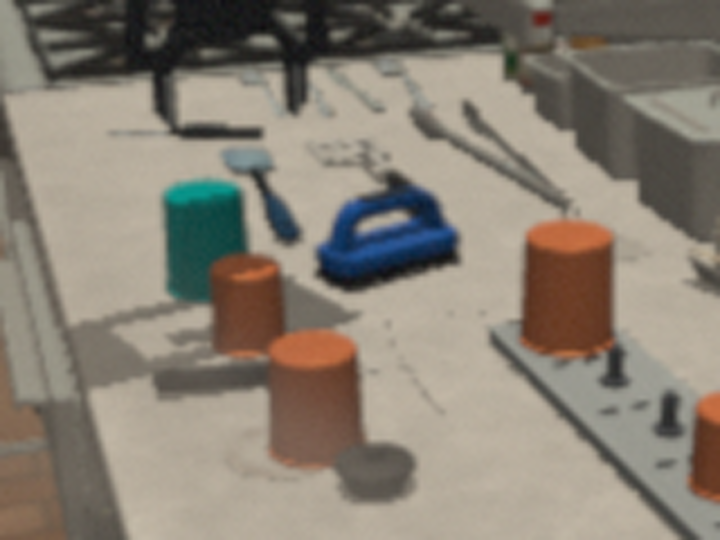

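Mould 4 is at (247,305) with the fingers over it. The turquoise cup at (205,240) is about 85 mm away along y, clear of fingers that close along x.

```bash
python3 -m handwheel '[[1,0.01,0.02,0.8,0],[1,0,0,0.7,0],[1,0,0,0.6,0],[1,0,0,0.36,0],[1,0,0,0,0],[-1,0,0,0,0],[-1,0,0,0,0],[-1,0,0,0,0],[-1,0,0,0,0],[-1,0,0,0,0]]' 40; python3 -m handwheel '[[-1,0,0,0,0],[-1,0,0,-0.2,0],[-1,0,0,-0.7,0],[-1,0,0,-0.8,0],[-1,0,0,-0.4,0],[-1,0,0,0,0],[-1,0,0,0,0]]';python3 -c "
from h import *
go('p2',.14)"
```

```text
t: 18.92
position: [0.414, 0.2584, 0.024]
ee_rot: [[-0.042, 0.999, 0.003], [0.999, 0.042, 0.001], [0.0, 0.003, -1.0]]
force: [0.4, -3.4, 7.3]
finger_gap: 0.625
t: 19.8
position: [0.4119, 0.2581, 0.1478]
ee_rot: [[-0.042, 0.999, -0.001], [0.999, 0.042, -0.0], [-0.0, -0.001, -1.0]]
force: [-0.1, -0.2, -0.8]
finger_gap: 0.625
pos [0.4119 0.2581 0.1478] yaw 92.4 shift units [-4.74  3.68  0.13] F [-0.1 -0.2 -0.8] gap 0.625
```

```bash
python3 -m handwheel '[[-1,-0.35,0.25,0,0],[-1,-0.65,0.5,0,0],[-1,-0.65,0.5,0,0],[-1,-0.65,0.5,0,0],[-1,-0.65,0.5,0,0],[-1,-0.65,0.5,0,0],[-1,-0.6,0.45,0,0],[-1,-0.4,0.3,0,0],[-1,-0.14,0.18,0,0],[-1,0,0,0,0]]'; python3 -m handwheel '[[-1,0,0,0.3,0],[-1,0,0,0,0],[-1,0,0,0,0]]'; python3 -c "
from h import *
go('p2',.04)
import cv2
from workcell import grab_frame
s=cv2.resize(grab_frame('side')[110:270,220:400],(675,600),interpolation=2)
cv2.imwrite('pics/j.png',s)"
```

```text
t: 21.05
position: [0.6449, -0.0164, 0.1469]
ee_rot: [[-0.041, 0.999, -0.003], [0.999, 0.041, 0.001], [0.001, -0.002, -1.0]]
force: [-0.1, 0.3, -1.0]
finger_gap: 0.627
t: 21.42
position: [0.6447, -0.0157, 0.1302]
ee_rot: [[-0.043, 0.999, -0.001], [0.999, 0.043, 0.0], [0.0, -0.001, -1.0]]
force: [-0.1, -0.4, -1.3]
finger_gap: 0.628
pos [ 0.6447 -0.0157  0.1302] yaw 92.5 shift units [-0.01 -0.    1.5 ] F [-0.1 -0.4 -1.3] gap 0.628
```

View pics/j.png

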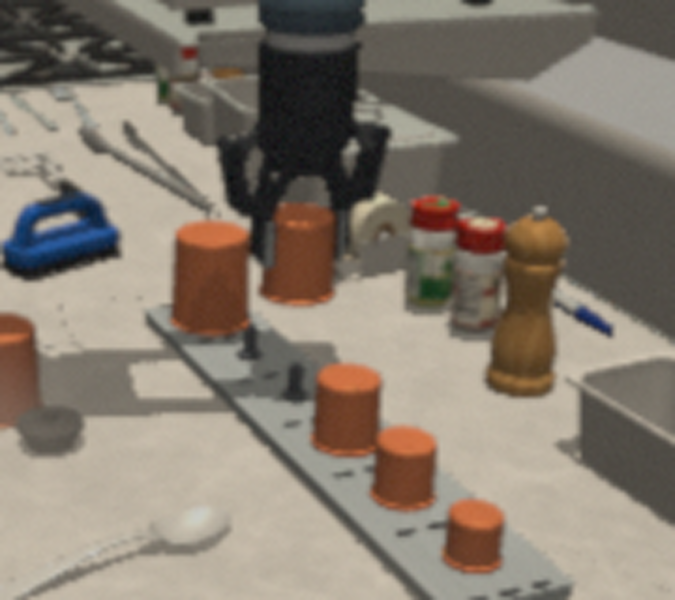

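Mould 4 is held upright, bottom at (298,298), above pin 2 at (296,385). Lowering it.

```bash
python3 -m handwheel '[[-1,0,0,0.35,0],[-1,0,0,0.4,0],[-1,0,0,0.35,0],[-1,0,0,0.2,0],[-1,0,0,0.1,0],[-1,0,0,0.03,0],[-1,0,0,0,0],[-1,0,0,0,0]]'; python3 -c "
from h import *
go('p2',.04)"
```

```text
t: 22.48
position: [0.6458, -0.0166, 0.0454]
ee_rot: [[-0.042, 0.999, 0.001], [0.999, 0.042, -0.0], [-0.0, 0.001, -1.0]]
force: [-0.2, 0.1, -0.9]
finger_gap: 0.629
pos [ 0.6458 -0.0166  0.0454] yaw 92.4 shift units [ 0.   -0.02  0.09] F [-0.2  0.1 -0.9] gap 0.629
```

```bash
python3 -m handwheel '[[-1,0,0,0.07,0],[-1,0,0,0.04,0],[-1,0,0,0,0],[-1,0,0,0,0]]'; python3 -m handwheel '[[0.4,0,0,0,0],[1,0,0,0,0],[1,0,0,0,0],[1,0,0,0,0],[1,0,0,0,0],[1,0,0,-0.4,0],[1,0,0,-0.8,0],[1,0,0,-0.8,0],[1,0,0,-0.2,0],[1,0,0,0,0]]'; python3 -c "
from h import *
go('B',.17);go('B',.026)"
```

```text
t: 22.98
position: [0.6457, -0.0167, 0.04]
ee_rot: [[-0.042, 0.999, 0.001], [0.999, 0.042, -0.0], [-0.0, 0.001, -1.0]]
force: [-4.7, -0.3, 9.7]
finger_gap: 0.623
t: 24.22
position: [0.6456, -0.0166, 0.1708]
ee_rot: [[-0.042, 0.999, 0.002], [0.999, 0.042, -0.0], [-0.0, 0.002, -1.0]]
force: [-0.5, 0.2, -0.3]
finger_gap: 1.002
pos [ 0.6456 -0.0166  0.1708] yaw 92.4 shift units [ 1.52 -3.66  0.01] F [-0.5  0.2 -0.3] gap 1.002
pos [ 0.6456 -0.0166  0.1708] yaw 92.4 shift units [ 1.52 -3.67  2.41] F [-0.5  0.2 -0.3] gap 1.002
```

Contact felt (about 10 N up) and mould 4 released. Now to mould 5 at place B.

```bash
python3 -m handwheel '[[1,0.2,-0.5,0,0],[1,0.26,-0.65,0,0],[1,0.26,-0.65,0,0],[1,0.26,-0.65,0,0],[1,0.26,-0.65,0,0],[1,0.2,-0.4,0,0],[1,0.08,-0.16,0,0],[1,0,0,0,0],[1,0,0,0,0]]'; python3 -c "
from h import *
go('B',.026)
import cv2
from workcell import grab_frame
s=cv2.resize(grab_frame('side')[110:270,180:360],(675,600),interpolation=2)
cv2.imwrite('pics/k.png',s)"
```

```text
t: 25.35
position: [0.4231, 0.065, 0.1699]
ee_rot: [[-0.042, 0.999, 0.0], [0.999, 0.042, -0.0], [-0.0, 0.0, -1.0]]
force: [-0.2, 0.3, -0.7]
finger_gap: 0.998
pos [0.4231 0.065  0.1699] yaw 92.4 shift units [ 0.01 -0.02  2.4 ] F [-0.2  0.3 -0.7] gap 0.998
```

View pics/k.png

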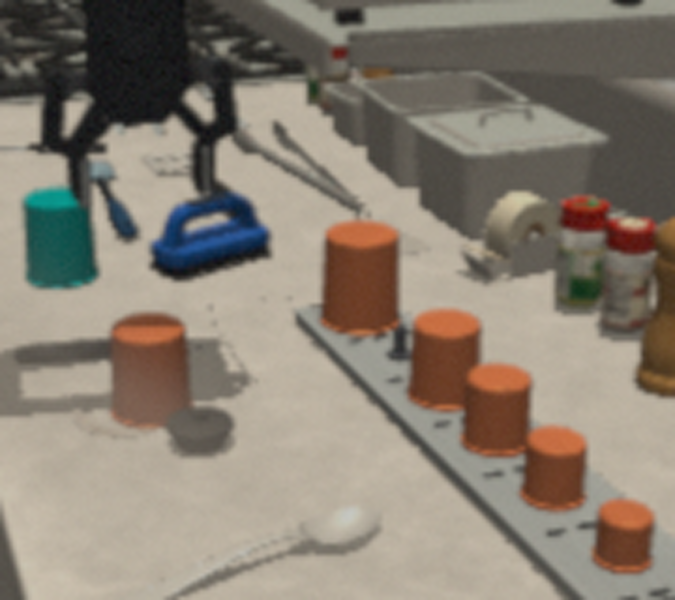

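Mould 4 is seated at (445,360), and mould 5 is at (150,370) under the fingers. I'll grip it.

```bash
python3 -m handwheel '[[1,0.01,-0.02,0.8,0],[1,0,0,0.7,0],[1,0,0,0.5,0],[1,0,0,0.35,0],[1,0,0,0,0],[-1,0,0,0,0],[-1,0,0,0,0],[-1,0,0,0,0],[-1,0,0,0,0],[-1,0,0,0,0]]' 40; python3 -m handwheel '[[-1,0,0,0,0],[-1,0,0,-0.2,0],[-1,0,0,-0.7,0],[-1,0,0,-0.8,0],[-1,0,0,-0.1,0],[-1,0,0,0,0],[-1,0,0,0,0]]';python3 -c "
from h import *
go('p1',.13)"
```

```text
t: 26.65
position: [0.4219, 0.0657, 0.0304]
ee_rot: [[-0.042, 0.999, 0.003], [0.999, 0.042, -0.001], [-0.001, 0.003, -1.0]]
force: [-1.8, -1.9, 7.2]
finger_gap: 0.723
t: 27.52
position: [0.4197, 0.066, 0.1359]
ee_rot: [[-0.042, 0.999, -0.003], [0.999, 0.042, 0.0], [0.0, -0.003, -1.0]]
force: [0.2, 0.2, -2.2]
finger_gap: 0.725
pos [0.4197 0.066  0.1359] yaw 92.4 shift units [-0.12  3.69  0.09] F [ 0.2  0.2 -2.2] gap 0.725
```

```bash
python3 -m handwheel '[[-1,-0.02,0.3,0,0],[-1,-0.02,0.6,0,0],[-1,-0.02,0.6,0,0],[-1,-0.02,0.6,0,0],[-1,-0.02,0.6,0,0],[-1,-0.02,0.6,0,0],[-1,0,0.37,0,0],[-1,0,0,0,0],[-1,0,0,0.2,0],[-1,0,0,0,0]]'; python3 -c "
from h import *
go('p1',.0464)
import cv2
from workcell import grab_frame
s=cv2.resize(grab_frame('side')[110:270,180:360],(675,600),interpolation=2)
cv2.imwrite('pics/l.png',s)"
```

```text
t: 28.78
position: [0.6388, 0.0681, 0.1229]
ee_rot: [[-0.042, 0.999, -0.005], [0.999, 0.042, 0.0], [0.001, -0.005, -1.0]]
force: [-0.5, 0.3, -1.3]
finger_gap: 0.722
pos [0.6388 0.0681 0.1229] yaw 92.4 shift units [-0.    0.04  1.27] F [-0.5  0.3 -1.3] gap 0.722
```

View pics/l.png

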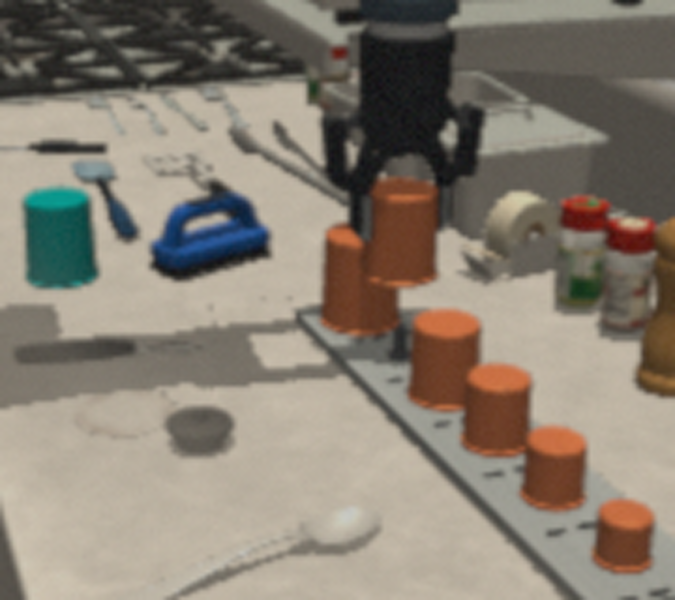

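Mould 5 is held upright at (402,235), above pin 1 at (400,340), with side clearance to both neighbours. Lowering it.

```bash
python3 -m handwheel '[[-1,-0.02,0.03,0.3,0],[-1,0,0,0.35,0],[-1,0,0,0.25,0],[-1,0,0,0.15,0],[-1,0,0,0.1,0],[-1,0,0,0,0],[-1,0,0,0,0]]'; python3 -c "
from h import *
go('p1',.0464)"
```

```text
t: 29.7
position: [0.6435, 0.0668, 0.0567]
ee_rot: [[-0.042, 0.999, 0.001], [0.999, 0.042, -0.0], [-0.0, 0.001, -1.0]]
force: [0.3, 0.4, -1.4]
finger_gap: 0.727
pos [0.6435 0.0668 0.0567] yaw 92.4 shift units [ 0.02 -0.04  0.17] F [ 0.3  0.4 -1.4] gap 0.727
```

```bash
python3 -m handwheel '[[-1,0,-0.03,0.1,0],[-1,0,0,0.06,0],[-1,0,0,0.03,0],[-1,0,0,0,0],[-1,0,0,0,0]]'; python3 -m handwheel '[[0.6,0,0,0,0],[1,0,0,0,0],[1,0,0,0,0],[1,0,0,0,0],[1,0,0,0,0],[1,0,0,-0.3,0],[1,0,0,-0.8,0],[1,0,0,-0.9,0],[1,0,0,-0.9,0],[1,0,0,0,0]]'; python3 -m handwheel '[[1,0,-0.5,0,0],[1,0,-0.8,0,0],[1,0,-0.8,0,0],[1,0,-0.8,0,0],[1,0,0,0,0],[1,0,0,0,0],[1,0,0,0,0]]'; python3 -c "
from h import *
go('p1',.0464)
import cv2
from workcell import grab_frame
t=grab_frame('top');s=grab_frame('side')
cv2.imwrite('pics/m.png',np.hstack([cv2.resize(s[130:280,230:370],(420,450),interpolation=2),cv2.resize(t[90:220,190:350],(370,450) if 0 else (380,309),interpolation=2).repeat(1,0)]) if 0 else np.hstack([cv2.resize(s[130:280,235:368],(399,450),interpolation=2),cv2.resize(t[80:230,200:333],(399,450),interpolation=2)]))"
```

```text
t: 30.32
position: [0.6409, 0.0668, 0.0465]
ee_rot: [[-0.042, 0.999, 0.0], [0.999, 0.042, -0.0], [-0.0, 0.0, -1.0]]
force: [-5.4, -0.2, 11.2]
finger_gap: 0.725
t: 31.58
position: [0.6443, 0.0666, 0.2265]
ee_rot: [[-0.042, 0.999, 0.013], [0.999, 0.042, -0.001], [-0.001, 0.013, -1.0]]
force: [0.7, 0.6, -0.7]
finger_gap: 1.0
t: 32.45
position: [0.4686, 0.0593, 0.2189]
ee_rot: [[-0.042, 0.999, 0.001], [0.999, 0.042, -0.0], [-0.0, 0.001, -1.0]]
force: [-0.2, -0.1, -1.1]
finger_gap: 0.999
pos [0.4686 0.0593 0.2189] yaw 92.4 shift units [0.02 2.87 2.88] F [-0.2 -0.1 -1.1] gap 0.999
```

View pics/m.png

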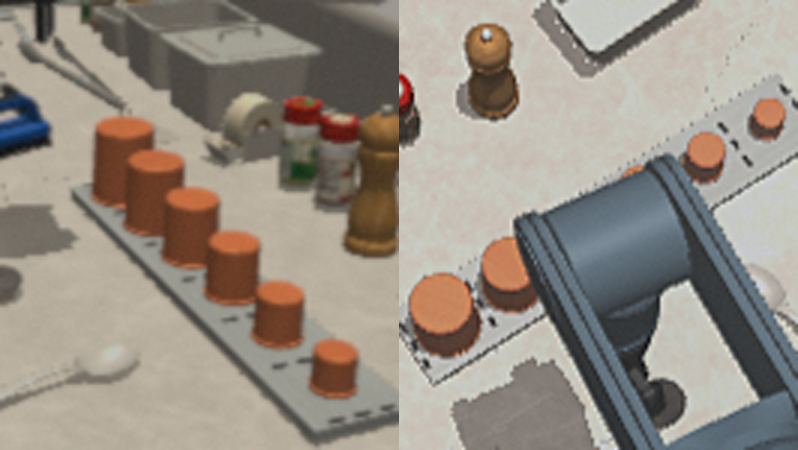

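The row falls evenly from M6 (124,130) to M1 (335,350), all upright. As a numeric check I project the top centres at their seated heights and compare them with the pins.

```bash
python3 -c "
from h import *
P=[(124,130),(155,164),(191,201),(234,244),(279,293),(335,350)]
ex=[(.6381,.1501)]+[G['p%d'%i] for i in (1,2,3,4)]+[(.656,-.272)]
for p,h,e in zip(P,(86,76,66,56,46,36),ex):
    x=plane('side',235+(p[0]+.5)/3-.5,130+(p[1]+.5)/3-.5,.016+h/1000); print(h,x[:2].round(4),((x[:2]-e)*1000).round(1),'mm')
"
```

```text
86 [0.6316 0.1401] [ -6.5 -10. ] mm
76 [0.6344 0.0579] [ -6.6 -10.1] mm
66 [ 0.6395 -0.0221] [-5.  -5.6] mm
56 [ 0.6455 -0.1056] [-2.5 -4.6] mm
46 [ 0.6483 -0.1881] [-3.4 -2.1] mm
36 [ 0.6537 -0.2726] [-2.3 -0.6] mm
```

The offsets drift smoothly along the row, and the untouched end moulds show the same ones, so it is reading or calibration bias; relative errors are about 3 mm. I'll diff the images to confirm the end moulds have not moved.

```bash
python3 -c "
import cv2,numpy as np
from workcell import grab_frame,bot
a=cv2.imread('pics/side0.png');b=grab_frame('side')
ok=True
for n,(x0,x1,y0,y1) in dict(M6=(262,277,166,202),M1=(336,358,242,266)).items():
    r=cv2.matchTemplate(cv2.cvtColor(b[y0-6:y1+6,x0-6:x1+6],6),cv2.cvtColor(a[y0:y1,x0:x1],6),cv2.TM_CCOEFF_NORMED)
    m=cv2.minMaxLoc(r);print(n,round(m[1],3),np.subtract(m[3],6)); ok&=np.abs(np.subtract(m[3],6)).max()<=1
print(ok)
if ok: print(bot.job_done())
"
```

```text
M6 0.998 [0 0]
M1 0.998 [0 0]
True
the job is handed in; nothing more can be done
None
```

The four loose moulds now stand upside down on the rail, and I handed the job in at about 32.5 s. From the largest mould, at the +y end, pins 1 to 4 hold moulds 5, 4, 3 and 2. No verdict was reported.

**Last checks**
- **Seating:** all four moulds look upright in the side view. Each was released close to its expected resting height. For three of them the wrist felt 6–11 N of contact first; for mould 3 it was only about 1 N, so there I went by height and the picture.
- **End moulds:** matching the side picture against the first one shows 0 pixels of shift for both.
- **Centring:** the side-camera readings came out up to about 12 mm off my pin positions. The untouched largest mould shows the same offset, and it shrinks along the row to about 2 mm at the smallest. I took it as reading or calibration bias. Relative to the end moulds, the four are within about 3 mm of their pins.
- **Top view:** the arm partly hid the row, so I did not get a second measurement of the final positions from above.

I viewed 15 pictures, one over the budget of 14.

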